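# Set up a camshaft for a run-out check

## Robot

A 6-joint arm with a two-finger parallel gripper is mounted at the origin on the work surface. World frame = base frame: x ahead of the robot, y to its left, z up, the work surface at z = 0. Lengths are in m, angles in rad, forces in N, time in s.
With the tool pointing down it reaches from about 0.3 to 0.775 m from the base axis. Payload 14.6 kg.
Tool frame: the origin (TCP) lies at the very end of the fingers, on their centre line; the grasp point (between the pads) lies 19 mm behind it; z points along the fingers, y is the line along which they close (so a half turn about z gives the same grasp; the last joint's range is limited). The gripper opens to 94 mm and grips with 3 to 60 N. Pads are 16 mm wide; open, the fingers measure 119 mm over their backs; the gripper's body (75 mm by 177 mm) begins 78 mm behind the grasp point.
Start: joints at [-1.272, 0.3, 1.521, -0, 1.321, -0.067], TCP at [0.197, -0.514, 0.205] pointing down, gripper open.
Joint ranges: [-3.03, 3.03], [-0.79, 2.21], [0.23, 2.52], [-1.04, 4.18], [0, 3.07], [-2.55, 2.55]. Speed limits (rad/s): [2.22, 2.22, 2.57, 3.14, 3.14, 3.14].

## Interface

Orientations are given as [roll, pitch, yaw] about the fixed x, y, z axes, in that order (R = Rz(yaw) Ry(pitch) Rx(roll)).
In Python, from station import ctrl gives the robot as it stands.
- The arm moves only by the tool carry_out, never from a script. Its argument "motion" is text: rows parted by semicolons, each of 7 numbers parted by spaces: the shift along the world's x, y, z in m, then the turn, a rotation vector about the world's x, y, z in degrees, then the closure in counts, from 0 (fully open) to 255 (shut). In form: dx dy dz wx wy wz hand; .... A call has 1 to 20 rows; each row shifts and turns the commanded pose from where the row before left it; what a row does not reach is not made up. A row lasts 1/12 s, in which the tool goes at most 41.7 mm and 7.16 degrees, less where a joint would pass 70% of its speed; a pose out of reach is approached as far as the arm can. A call is refused whole if a number of a shift passes 0.0417 or a number of a turn 7.16, either way. A call with a gripper value outside its range is refused whole. The fingers move at their own pace and stop on an object; "grip_force" is the grip in N (left out, the last holds). Time passes only in rows, so rows that do not move let the fingers close. It gives the time, the measured TCP pose, the force, the opening and the grip force at its end, in the units of the state.
- ctrl.get_obs(): the state, without advancing time (a new reading comes with each control period).
- ctrl.camera(name): name is "scene" or "top"; returns a dict with "pixels" (420x560x3 uint8, red, green, blue), "range_z" (420x560 float32, m along the optical axis (not along the pixel's ray), 0 where there is no reading), "K" (3x3 intrinsics, pixels), "position" and "attitude" of the camera in the world. Camera axes: x right, y up, looking along -z (the intrinsics and any distortion apply to the point x, -y, -z); pixel columns grow to the right and rows downward; lengths in m; the calibration is good to about 2 mm. A picture is of the moment at which its call begins.
- ctrl.hand_in(): hands the job in; it is judged then, once.
The state is a dict: "time_s": time; "qpos": joint angles; "joint_vel": joint speeds; "tau": joint torques, N m; "ee_pos": TCP position; "eef_rot": TCP orientation; "force": force on the tool from outside, world axes, zero at the start; "moment": the same for the moment, N m; "grip_width": finger opening in m; "grip_force": force on a finger pad.
Only numpy, scipy, OpenCV 4.12 (cv2) and the standard library are available. Lean on these libraries where they do the work, as an engineer would, in place of code of your own. Each camera call takes 0.05 s, during which the arm holds its last target. There are 200 camera calls.

## Task

Set up the bright camshaft for a run-out check on the surface plate: stand the low black V-block on the left and the taller bright V-block on the right (left and right as the robot sees them), and lay the camshaft on top of both, in line with the plate's long side, its thick journal (by the round drive flange) in the black block and its thin tail journal in the bright block, so that it lies level. Last, stand the dial gauge on the plate behind the shaft (on the side away from the robot), between the two blocks, with its stylus hanging straight over the middle journal, clear of it. Set everything down gently without knocking the gauge against the shaft or tipping it over, and leave the dark camshaft, the setting ring, the bearing cap and the seat cutter where they are.

Things in the scene. Friction and masses are not known exactly. Their poses are not given: they have to be found in the camera images.
- plate: Fixed cast-iron surface plate, grey flat top 200 mm (x) by 300 mm (y), green sides, 40 mm high. Origin: centre of underside, top at +40 mm. +x points away from the robot (behind), +y to the robot's left, both turned by up to 0.2 rad. The setting ring and bearing cap stand on its far corners (about x 65, y +-112 mm); the rest is free.
- black_vblock: Loose low black V-block, 50 (x) by 26 thick (y) by 42 mm high, 0.36 kg. Origin: centre of underside, z up. A 90-degree V groove runs along y across the middle of its top, 36 mm wide, its bottom line 24 mm above the underside; a half turn changes nothing. It starts on a blue-grey bench mat 3 mm thick.
- bright_vblock: Loose taller bright steel V-block, 50 (x) by 26 thick (y) by 47 mm high, 0.36 kg. Origin: centre of underside, z up. The same groove along y, its bottom line 29 mm above the underside. It starts on the bench mat; which block is on which side varies.
- camshaft: Bright steel, yellow bands, .65 kg, loose in the rack. Origin: on its axis, mid middle journal; x along the axis to the flange, roll free. Along x in mm: middle journal d25 at 0, 28 long (grip here; lobes from +-24); thick journal d32 at +80, tail journal d25 at -80, both 34 long; flange d52 at 103..112; end -99; lobes reach 23 off axis. Seated in both blocks its axis is 46.6 above the plate's top.
- dark_camshaft: Spare camshaft of the same shape and size but dark, with blue paint bands, lying in the other place of the rack, parallel to the bright one and 90 mm from it (axis to axis). Same origin and axes. To be left alone.
- rack: Fixed wooden rack of two notched boards, 18 mm thick, 170 mm wide (its y), at x = +80 and -80 mm, up to 60 mm high. Origin: centre of its underside. It carries the two camshafts with their axes along its x (flanges to +x) at y = +45 and -45 mm, 60 mm above the bench. It stands on the left or the right of the plate, the bench mat on the other side.
- gauge: Loose dial gauge on stand, 0.7 kg, on the mat, dial away from the robot. Origin: centre of underside of the red base, 44 (x) by 40 (y) by 40 mm high. Post d12 over the origin up to 200 mm, bare from 140: grip there. Clamp 111-135 mm up; arm to -x with dial d40 at x -66..-85, centre 123 up, white face to -x. Stylus at x -75, y 0, tip 72 mm up: 13 mm over the middle journal of the seated shaft.
- setting_ring: Loose steel setting ring, 48 mm across with a 25 mm hole, 15 mm high, on a far corner of the plate. Origin: centre of its underside. To be left alone.
- bearing_cap: Loose aluminium bearing cap with two dark bolts, 22 by 64 by 26 mm high, on the other far corner of the plate. Origin: centre of its underside. To be left alone.
- seat_cutter: Loose brass valve-seat cutter, 32 mm across at the foot, 36 mm high, standing on the mat between the V-blocks and the gauge. Origin: centre of its underside. To be left alone.
Mind the look-alikes: they are no part of the job. There is more than one size of the gauge; the one meant has the size given above. Several things have the shape of the camshaft; the one meant has the colours described above.

How it is judged:
At the end, for the whole second after the job is handed in: Black block left, bright right, upright on the plate, each within 10 mm of the middle of its journal; the shaft seated in both, level (0.03 rad), in line with the plate (0.26 rad); gauge upright behind it, stylus within 8 mm across and 10 mm along of the middle journal; all still (z of black_vblock in the frame of plate between 0.036 and 0.044 m and z of bright_vblock in the frame of plate between 0.036 and 0.044 m and angle between each of black_vblock, bright_vblock, gauge's own z axis and vertical below 0.06 rad and y of black_vblock in the frame of plate above 0.02 m and y of bright_vblock in the frame of plate below -0.02 m and angle between the y axis of each of black_vblock, bright_vblock and the y axis of plate, either way round below 0.3 rad and x of black_vblock in the frame of camshaft between 0.07 and 0.09 m and x of bright_vblock in the frame of camshaft between -0.09 and -0.07 m and z of camshaft in the frame of plate between 0.0827 and 0.0907 m and angle between camshaft's own x axis and vertical between 1.5408 and 1.6008 rad and angle between the x axis of camshaft and the y axis of plate, either way round below 0.26 rad and angle between the x axis of camshaft and the y axis of black_vblock, either way round below 0.2 rad and angle between the x axis of camshaft and the y axis of bright_vblock, either way round below 0.2 rad and contact force between camshaft and black_vblock above 0.3 N and contact force between camshaft and bright_vblock above 0.3 N and z of gauge in the frame of plate between 0.036 and 0.044 m and x of camshaft in the frame of gauge between -0.083 and -0.067 m and y of camshaft in the frame of gauge between -0.01 and 0.01 m and y of black_vblock in the frame of gauge above 0.03 m and y of bright_vblock in the frame of gauge below -0.03 m and linear speed of each of black_vblock, bright_vblock, camshaft, gauge below 0.01 m/s and angular speed of each of black_vblock, bright_vblock, camshaft, gauge below 0.08 rad/s); the robot touches nothing.
It fails at once if the dark camshaft, setting ring, bearing cap or seat cutter is moved by more than 20 mm (distance of any of dark_camshaft, setting_ring, bearing_cap, seat_cutter from where it was at the start of the episode above 0.02 m).
It fails at once if the gauge is tipped over (more than 0.6 rad) (angle between gauge's own z axis and vertical above 0.6 rad).
It fails at once if the gauge is knocked against the camshaft (over 8 N) (contact force between gauge and camshaft above 8 N).
It fails at once if a block, the camshaft or the gauge is dropped (falls faster than 0.5 m/s, about 13 mm, out of the fingers) ((contact force between the fingers and black_vblock below 0.1 N and linear speed of black_vblock above 0.5 m/s) or (contact force between the fingers and bright_vblock below 0.1 N and linear speed of bright_vblock above 0.5 m/s) or (contact force between the fingers and camshaft below 0.1 N and linear speed of camshaft above 0.5 m/s) or (contact force between the fingers and gauge below 0.1 N and linear speed of gauge above 0.5 m/s)).
It also fails if it takes over 104 s, if anything falls off the work surface, if the arm or the gripper's body presses on something with over 40 N, if the wrist force passes 120 N, or if a joint passes its speed limit or range.

## Working session

There is one attempt and no reset: what is moved stays moved. The work goes in short steps, Python scripts to look and compute and a tool call to move; the robot and the scene stay as the last step left them, time stands still between calls to the robot, and variables do not carry over. Pictures are saved under pics/ and viewed, at most 14 in all, crops included, and the job is handed in when it is done.

Besides the shell and the picture viewer there is one more tool, called as a command line: name --argument value ..., lists and objects as JSON in quotes. carry_out: Moves the arm, as the interface text tells. Its arguments: {"type":"object","properties":{"motion":{"type":"string"},"grip_force":{"type":"number"}},"required":["motion"]}

```bash
ls; mkdir -p pics
python3 - <<'E'
from station import ctrl
import cv2,numpy as np
for n in ("scene","top"):
    c=ctrl.camera(n); cv2.imwrite(f"pics/{n}0.png",c["pixels"][:,:,::-1]); np.savez(f"{n}0.npz",**c)
    print(n,c["K"].tolist(),c["position"],c["attitude"])
o=ctrl.get_obs(); print(o)
E
```

```text
pics
scene [[447.5835232693392, 0.0, 276.0427979399564], [0.0, 447.5835232693392, 211.47811886565495], [0.0, 0.0, 1.0]] [1.23341948 0.66675342 0.91738594] [ 8.80740756e-01 -1.75273533e-03  2.32576326e+00]
top [[457.29901533736495, 0.0, 278.3939953986111], [0.0, 457.29901533736495, 214.51640670921716], [0.0, 0.0, 1.0]] [ 0.38478546 -0.00737537  1.17794334] [ 0.11197529 -0.00494346 -1.56383446]
{'time_s': 0.1, 'qpos': array([-1.27159573e+00,  3.00397317e-01,  1.52152101e+00,  1.57627621e-05,
        1.32072172e+00, -6.66110901e-02]), 'joint_vel': array([-0.00157434, -0.00176092, -0.00144255, -0.00053022, -0.00046679,
       -0.00111366]), 'tau': array([ 1.28543197e-04, -5.32647979e+01, -3.53281689e+01,  7.08647934e-02,
        2.35029700e-02, -7.48771549e-05]), 'ee_pos': array([ 0.19666292, -0.51337824,  0.20495222]), 'eef_rot': array([-3.14054860e+00, -8.49511738e-05,  3.65807738e-01]), 'force': array([-0.37472424,  0.37709339, -0.06796978]), 'moment': array([-0.0432063 ,  0.01654643,  0.01678559]), 'grip_force': 0.0, 'grip_width': 0.09427673929155132}
```

View pics/top0.png

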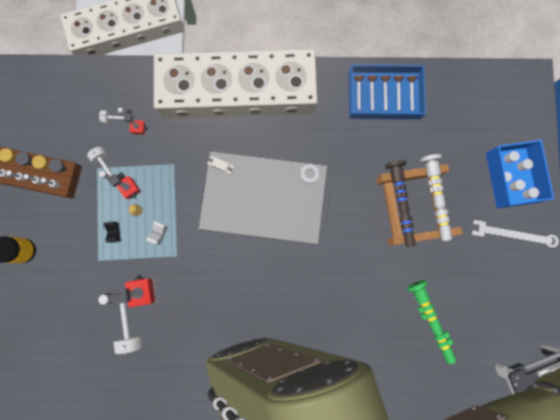

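View pics/scene0.png

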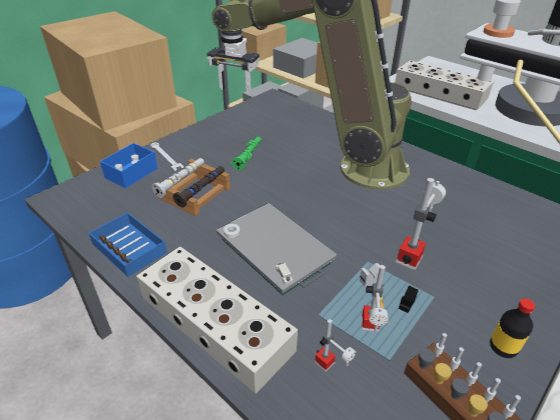

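The top view (up = +x, left = +y) shows the plate at about (265,197), with the cap at (220,163) and the ring at (310,172). The mat is on the left: black block (112,232), bright block (156,233), brass cutter (134,210), and the gauge with its base at (125,187) and dial at (97,155). The rack is on the right: dark shaft (402,203), bright shaft (440,198), flanges at the top. Next I measure these.

```bash
cat > h.py <<'E'
import numpy as np,cv2
from scipy.spatial.transform import Rotation as R
def pose(c): return R.from_euler('xyz',c["attitude"]).as_matrix(),np.array(c["position"])
def cloud(c):
    d=c["range_z"];K=c["K"];v,u=np.mgrid[:420,:560]
    p=np.stack([(u-K[0,2])/K[0,0]*d,-(v-K[1,2])/K[1,1]*d,-d],-1)
    M,t=pose(c);P=p@M.T+t;P[d==0]=np.nan;return P
def ray(c,uv,z):
    K=c["K"];M,t=pose(c);uv=np.atleast_2d(uv).astype(float)
    r=np.stack([(uv[:,0]-K[0,2])/K[0,0],-(uv[:,1]-K[1,2])/K[1,1],-np.ones(len(uv))],-1)@M.T
    return t+r*((z-t[2])/r[:,2])[:,None]
def rect(P,m):
    q=P[m][:,:2].astype(np.float32)*1000
    (c,s,a)=cv2.minAreaRect(q);return np.round(c,1),np.round(s,1),round(a,1),len(q)
E
cat > m0.py <<'E'
from h import *
for n in("top","scene"):
    c=np.load(n+"0.npz");P=cloud(c);px=c["pixels"].astype(int);z=P[...,2]
    H=cv2.cvtColor(c["pixels"],cv2.COLOR_RGB2HSV).astype(int)
    def box(x0,x1,y0,y1,z0,z1):return (P[...,0]>x0)&(P[...,0]<x1)&(P[...,1]>y0)&(P[...,1]<y1)&(z>z0)&(z<z1)
    print(n,"bench z",np.nanmedian(z[box(.3,.6,-.2,.3,-.02,.02)]))
    m=box(.2,.65,-.2,.25,.034,.046); m=cv2.morphologyEx(m.astype(np.uint8),cv2.MORPH_OPEN,np.ones((7,7)))>0
    print("plate",rect(P,m),np.median(z[m]))
    mat=box(.2,.65,.2,.55,-.01,.2)
    for nm,mm in (("red",(px[...,0]>150)&(px[...,1]<70)&(px[...,2]<70)),("brass",(H[...,0]>12)&(H[...,0]<28)&(H[...,1]>120)&(px[...,0]>100)),("z>25",z>.025)):
        k,l,st,ce=cv2.connectedComponentsWithStats((mat&mm).astype(np.uint8))
        for i in range(1,k):
            if st[i,4]>15: print(nm,st[i].tolist(),rect(P,l==i),"z",np.round(np.percentile(z[l==i],[5,50,95]),3))
    b=box(.2,.65,-.5,-.2,.03,.12)
    k,l,st,ce=cv2.connectedComponentsWithStats((b&(px.min(-1)>120)|b&(H[...,0]>20)&(H[...,0]<40)&(px[...,0]>150)).astype(np.uint8))
    for i in range(1,k):
        if st[i,4]>100: print("shaft",st[i].tolist(),rect(P,l==i),"zmax",np.percentile(z[l==i],[50,99]))
    for s in ("ring",),: pass
E
python3 m0.py
```

```text
top bench z 0.00010969013433526076
plate (array([557.8,  26.8]), array([300.4, 200. ]), 83.2, 8028) 0.03985263054501209
red [126, 179, 12, 18, 39] (array([576.6, 355. ]), array([22.5, 45.3]), 79.2, 39) z [0.038 0.042 0.045]
red [134, 279, 17, 26, 124] (array([321.2, 317. ]), array([59.6, 38.2]), 4.5, 124) z [0.05  0.055 0.057]
brass [130, 206, 10, 8, 61] (array([522.2, 353.8]), array([17.5, 19.2]), 30.1, 61) z [0.016 0.034 0.041]
z>25 [87, 149, 53, 50, 765] (array([604.6, 384.6]), array([115.2,  45.4]), 35.1, 765) z [0.034 0.126 0.161]
z>25 [42, 159, 37, 39, 834] (array([601.8, 528.6]), array([45.8, 92. ]), 83.5, 834) z [0.031 0.045 0.088]
z>25 [129, 205, 8, 8, 51] (array([525.7, 354.8]), array([17.6, 16.8]), 13.7, 51) z [0.031 0.036 0.041]
z>25 [103, 221, 16, 22, 259] (array([467.6, 407. ]), array([50.4, 30. ]), 10.1, 259) z [0.027 0.037 0.046]
z>25 [147, 221, 19, 24, 249] (array([465.5, 292.4]), array([28.7, 50. ]), 69.0, 249) z [0.03  0.042 0.051]
z>25 [105, 275, 49, 79, 1396] (array([281.4, 322.5]), array([160.2,  61.1]), 9.5, 1396) z [0.042 0.17  0.197]
shaft [421, 158, 31, 83, 
[... 384 characters left out ...]
.5, 24.1]), 49.0, 124) z [0.014 0.041 0.046]
brass [380, 297, 3, 11, 21] (array([527.9, 365.5]), array([11.6,  8.2]), 38.0, 21) z [0.019 0.033 0.042]
z>25 [398, 184, 48, 79, 1162] (array([282.7, 326.8]), array([162.8,  63.1]), 9.7, 1162) z [0.034 0.124 0.193]
z>25 [361, 263, 28, 69, 927] (array([549.7, 352.3]), array([248.6,  53. ]), 35.3, 927) z [0.03  0.117 0.174]
z>25 [400, 285, 19, 23, 234] (array([468.2, 409.2]), array([53.9, 26.4]), 9.1, 234) z [0.027 0.038 0.047]
z>25 [406, 333, 41, 48, 808] (array([601.6, 530.8]), array([45.3, 95.2]), 83.5, 808) z [0.033 0.048 0.098]
shaft [159, 158, 45, 36, 374] (array([ 553.8, -408.3]), array([204.5,  44.9]), 12.7, 374) zmax [0.07042094 0.08229149]
```

Run:
```python
import cv2
a=cv2.imread("pics/top0.png");
l=cv2.resize(a[140:270,85:190],None,fx=4,fy=4,interpolation=cv2.INTER_CUBIC)
r=cv2.resize(a[140:270,375:465],None,fx=4,fy=4,interpolation=cv2.INTER_CUBIC)
cv2.imwrite("pics/crop0.png",cv2.hconcat([l,r]))
```

```text
(no output)
```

View pics/crop0.png

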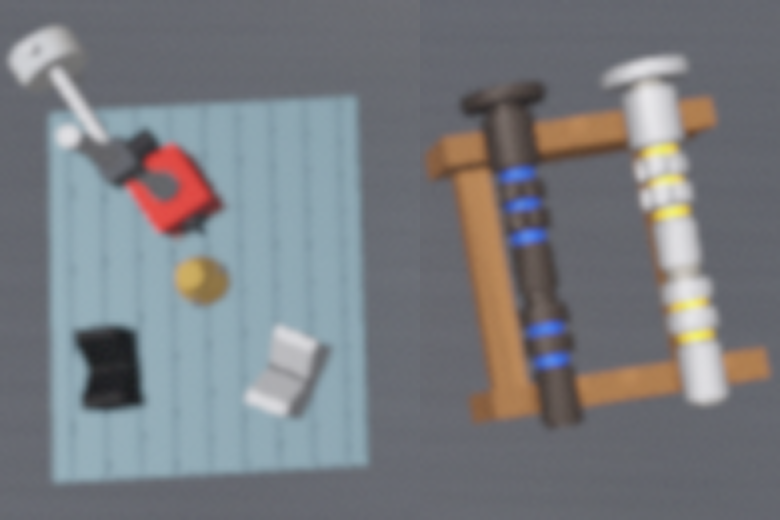

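The crops show the grooves clearly: the black block's x axis runs near world x, and the bright block's is turned about -21°. The gauge arm points up-left. Now I refine the poses.

```bash
cat > m1.py <<'E'
from h import *
for n in("top","scene"):
    c=np.load(n+"0.npz");P=cloud(c);z=P[...,2];px=c["pixels"].astype(int)
    def box(x,y,z0,z1,r):return (np.hypot(P[...,0]-x,P[...,1]-y)<r)&(z>z0)&(z<z1)
    print(n,"black",rect(P,box(.468,.408,.041,.05,.045)),"bright",rect(P,box(.466,.294,.046,.055,.045)))
    m=box(.604,.384,.165,.24,.09);print("post top",np.round(np.median(P[box(.59,.36,.195,.21,.05)],0)*1000,1),np.nanmax(z[box(.604,.384,.1,.3,.09)]))
    print("base red",rect(P,box(.585,.36,.035,.048,.045)&(px[...,0]>120)&(px[...,1]<90)))
    m=box(.65,.42,.10,.155,.06);print("dial/arm",rect(P,m),np.round(P[m].mean(0)*1000,1))
    m=box(.604,.384,.1,.142,.12);q=P[m];print("arm+dial",rect(P,m),"far pts",np.round(q[np.argsort(-q[:,:2]@[.8,.6])[:3]]*1000))
    # shaft: axis direction by top ridge
    q=P[box(.553,-.409,.055,.1,.14)&(px.min(-1)>90)|box(.553,-.409,.055,.1,.14)&(px[...,0]>150)&(px[...,1]>140)]
    a=np.deg2rad(12.75);d=np.array([np.cos(a),np.sin(a)]);e=np.array([-d[1],d[0]])
    o=np.array([.553,-.409]);s=(q[:,:2]-o)@d*1000;t=(q[:,:2]-o)@e*1000
    for lo in range(-110,125,6):
        k=(s>=lo)&(s<lo+6)
        if k.sum()>4: print(lo,k.sum(),"t %.1f..%.1f"%(t[k].min(),t[k].max()),"z %.1f"%(q[k,2].max()*1000),end=" | ")
    print("\nsrange",s.min(),s.max(),"flange s",np.percentile(s[q[:,2]>.079],[1,50,99]))
E
python3 m1.py
```

```text
top black (array([467.7, 407.3]), array([50.3, 26.6]), 8.7, 92) bright (array([465.3, 292.6]), array([25.7, 49.7]), 68.8, 85)
post top [580.1 370.5 201.8] 0.20704778899205034
base red (array([582.1, 369.7]), array([46.1, 37.2]), 36.0, 188)
dial/arm (array([625.8, 404. ]), array([61. , 38.7]), 33.5, 265) [634.6 408.2 134.1]
arm+dial (array([612.8, 390.4]), array([98.6, 40.1]), 40.0, 350) far pts [[651. 421. 140.]
 [639. 436. 131.]
 [656. 411. 138.]]
-104 22 t -0.4..96.7 z 76.1 | -98 32 t -31.8..20.5 z 76.0 | -92 34 t -33.1..69.6 z 74.9 | -86 34 t -33.9..20.1 z 78.6 | -80 43 t -31.7..51.6 z 77.1 | -74 36 t -3.7..80.7 z 76.3 | -68 23 t -0.5..99.9 z 74.8 | -62 28 t -7.7..99.3 z 77.4 | -56 37 t -9.6..103.4 z 77.7 | -50 33 t -5.4..103.7 z 79.5 | -44 31 t -9.8..104.3 z 77.8 | -38 34 t -8.1..100.1 z 78.7 | -32 31 t -5.6..100.8 z 77.2 | -26 22 t -4.2..99.0 z 73.2 | -20 26 t -8.5..14.6 z 74.1 | -14 27 t -7.0..14.7 z 76.5 | -8 27 t -10.6..14.7 z 77.5 | -2 25 t -7.5..13.8 z 75.2 | 4 25 t -9.0..13.4 z 76.1 | 10 24 t -8.6..95.4 z 73.3 | 16 33 t -13.7..94.7 z 78.9 | 22 32 t -9.6..101.4 z 86.5 | 28 
[... 1295 characters left out ...]
1..19.0 z 73.7 | -20 8 t -2.4..12.4 z 71.8 | -14 10 t -0.7..19.0 z 72.4 | -8 13 t 0.9..17.8 z 74.3 | -2 10 t -2.2..15.6 z 73.3 | 4 9 t -1.8..14.9 z 76.3 | 10 8 t 9.4..19.6 z 75.9 | 16 5 t -0.3..16.1 z 81.7 | 22 16 t -4.5..18.7 z 81.2 | 28 19 t -0.3..19.8 z 81.4 | 34 5 t 0.3..14.8 z 80.1 | 40 15 t -15.0..18.0 z 81.0 | 46 29 t -9.4..17.5 z 83.7 | 52 7 t 3.5..16.3 z 75.6 | 58 12 t -3.3..17.8 z 78.3 | 64 18 t -34.7..24.3 z 76.8 | 70 19 t -36.2..52.3 z 78.8 | 76 11 t -7.9..39.6 z 76.7 | 82 19 t -15.4..41.7 z 79.4 | 88 12 t -1.4..12.7 z 78.0 | 100 32 t -27.6..22.9 z 88.3 | 106 58 t -27.1..25.3 z 89.6 | 
srange -101.31223110070243 112.02988345181728 flange s [ 21.60255532 100.96871294 110.86101573]
```

```bash
cat > m2.py <<'E'
from h import *
a=np.deg2rad(12.75);d=np.array([np.cos(a),np.sin(a)]);e=np.array([-d[1],d[0]]);o=np.array([.553,-.409])
for n in("top","scene"):
    c=np.load(n+"0.npz");P=cloud(c);px=c["pixels"].astype(int)
    m=(np.hypot(P[...,0]-.553,P[...,1]+.409)<.14)&(P[...,2]>.05)&(px.min(-1)>130)
    v,u=np.nonzero(m)
    # cast rays onto axis height plane (silhouette centre ~ axis)
    g=ray(c,np.c_[u,v],.060)[:,:2];s=(g-o)@d*1000;t=(g-o)@e*1000
    for lo,hi in((-98,-70),(-22,4),(65,92)):
        k=(s>lo)&(s<hi);print(n,lo,k.sum(),"t edges",np.round(np.percentile(t[k],[2,50,98]),1))
    print(n,"s",np.round(np.percentile(s,[.3,99.7]),1), "flange t",np.round(np.percentile(t[s>101],[0,50,100]),1))
E
python3 m2.py
```

```text
top -98 122 t edges [-6.9  5.8 18.8]
top -22 106 t edges [-10.8   1.4  13.6]
top 65 143 t edges [-20.4  -4.2  11.7]
top s [-102.3  110.9] flange t [-32.8  -5.9  19.9]
scene -98 46 t edges [-14.4   3.3  19.8]
scene -22 42 t edges [-16.5  -0.2  13.9]
scene 65 71 t edges [-37.1  -8.5  14.1]
scene s [-112.7  110.6] flange t [ 8.7 19.5 24.8]
```

carry_out --motion "0.0132 0.039 0 0 0 6.85 90;0.0132 0.039 0 0 0 6.85 90;0.0132 0.039 0 0 0 6.85 90;0.0132 0.039 0 0 0 6.85 90;0.0132 0.039 0 0 0 6.85 90;0.0132 0.039 0 0 0 6.85 90;0.0132 0.039 0 0 0 6.85 90;0.0132 0.039 0 0 0 6.85 90;0.0132 0.039 0 0 0 6.85 90;0.0132 0.039 0 0 0 6.85 90;0.0132 0.039 0 0 0 6.85 90;0.0132 0.039 0 0 0 6.85 90;0.0132 0.039 0 0 0 6.85 90;0.0132 0.039 0 0 0 6.85 90;0.0132 0.039 0 0 0 6.85 90;0.0132 0.039 0 0 0 6.85 90;0.0132 0.039 0 0 0 6.85 90;0.0132 0.039 0 0 0 6.85 90;0.0132 0.039 0 0 0 6.85 90;0 0 0 0 0 0 90" --grip_force 50

```text
time_s: 1.77
ee_pos: [0.4481, 0.2323, 0.2043]
eef_rot: [-3.141, -0.001, 2.649]
force: [-0.3, -0.9, -0.4]
grip_width: 0.0609
grip_force: 0.0
```

carry_out --motion "0.009 0.031 0 0 0 3.5 90;0.009 0.031 0 0 0 3.5 90;0 0 -0.03 0 0 0 90;0 0 -0.03 0 0 0 90;0 0 -0.03 0 0 0 90;0 0 -0.03 0 0 0 90;0 0 -0.02 0 0 0 90;0 0 0 0 0 0 90;0 0 0 0 0 0 90"

```text
time_s: 2.52
ee_pos: [0.4653, 0.289, 0.0652]
eef_rot: [-3.14, -0.001, 2.759]
force: [-0.8, 0.8, -0.1]
grip_width: 0.0605
grip_force: 0.0
```

carry_out --motion "0.0005 0.005 -0.02 0 0 0.7 90;0 0 -0.02 0 0 0 90;0 0 -0.014 0 0 0 90;0 0 -0.005 0 0 0 90;0 0 0 0 0 0 90;0 0 0 0 0 0 90"

```text
time_s: 3.02
ee_pos: [0.4668, 0.2947, 0.008]
eef_rot: [3.14, 0.001, 2.772]
force: [-0.1, 0.2, -0.1]
grip_width: 0.0606
grip_force: 0.0
```

```bash
cat > shot.py <<'E'
import sys,numpy as np,cv2
from station import ctrl
n,tag=sys.argv[1:3];c=ctrl.camera(n);np.savez(tag+".npz",**c)
if len(sys.argv)>3:
    x0,x1,y0,y1,f=map(int,sys.argv[3:8]);cv2.imwrite(f"pics/{tag}.png",cv2.resize(c["pixels"][y0:y1,x0:x1,::-1],None,fx=f,fy=f,interpolation=cv2.INTER_CUBIC))
o=ctrl.get_obs();print(o["time_s"],o["ee_pos"].round(4),np.degrees(o["eef_rot"]).round(1),o["qpos"].round(2))
E
python3 shot.py scene s1 330 470 240 370 5
```

```text
3.0667 [0.4669 0.2948 0.0081] [1.799e+02 1.000e-01 1.588e+02] [ 0.5   0.55  1.68 -0.    0.91 -0.7 ]
```

View pics/s1.png

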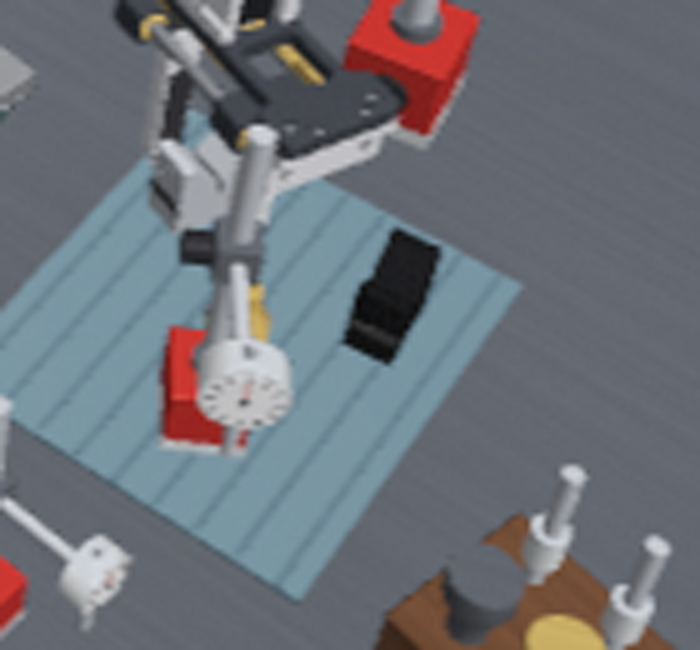

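The scene crop shows the bright block at about (185,185), between the fingers, so I close and lift.

carry_out --motion "0 0 0 0 0 0 255;0 0 0 0 0 0 255;0 0 0 0 0 0 255;0 0 0 0 0 0 255;0 0 0 0 0 0 255;0 0 0 0 0 0 255;0 0 0.01 0 0 0 255;0 0 0.02 0 0 0 255;0 0 0.025 0 0 0 255;0 0 0.025 0 0 0 255;0 0 0.02 0 0 0 255;0 0 0.02 0 0 0 255;0 0 0 0 0 0 255"

```text
time_s: 4.15
ee_pos: [0.4673, 0.2951, 0.1306]
eef_rot: [3.137, 0.004, 2.772]
force: [1.3, 1.2, -3.5]
grip_width: 0.0256
grip_force: 50.0
```

carry_out --motion "0.0043 -0.0286 0 0 0 1.2 255;0.0043 -0.0286 0 0 0 1.2 255;0.0043 -0.0286 0 0 0 1.2 255;0.0043 -0.0286 0 0 0 1.2 255;0.0043 -0.0286 0 0 0 1.2 255;0.0043 -0.0286 0 0 0 1.2 255;0.0043 -0.0286 0 0 0 1.2 255;0.0043 -0.0286 0 0 0 1.2 255;0.0043 -0.0286 0 0 0 1.2 255;0.0043 -0.0286 0 0 0 1.2 255;0.0043 -0.0286 0 0 0 1.2 255;0.0043 -0.0286 0 0 0 1.2 255;0 0 -0.02 0 0 0 255;0 0 -0.02 0 0 0 255;0 0 -0.02 0 0 0 255;0 0 0 0 0 0 255;0 0 0 0 0 0 255;0 0 0 0 0 0 255"

```text
time_s: 5.65
ee_pos: [0.5179, -0.0488, 0.0671]
eef_rot: [-3.142, 0.0, 3.023]
force: [0.2, -0.0, -4.2]
grip_width: 0.0257
grip_force: 50.0
```

carry_out --motion "0.0005 0.0005 -0.008 0 0 0.2 255;0 0 -0.006 0 0 0 255;0 0 -0.004 0 0 0 255;0 0 -0.002 0 0 0 255;0 0 -0.001 0 0 0 255;0 0 0 0 0 0 255;0 0 0 0 0 0 255;0 0 0 0 0 0 255"

```text
time_s: 6.32
ee_pos: [0.5182, -0.0483, 0.0457]
eef_rot: [-3.142, 0.0, 3.027]
force: [0.5, 0.6, -3.4]
grip_width: 0.0254
grip_force: 50.0
```

carry_out --motion "0 0 -0.001 0 0 0 255;0 0 0 0 0 0 255;0 0 0 0 0 0 120;0 0 0 0 0 0 120;0 0 0 0 0 0 120;0 0 0 0 0 0 120;0 0 0.02 0 0 0 120;0 0 0.03 0 0 0 120;0 0 0.03 0 0 0 120;0 0 0.03 0 0 0 120;0 0 0 0 0 0 100"

```text
time_s: 7.23
ee_pos: [0.5203, -0.0486, 0.1602]
eef_rot: [-3.141, 0.009, 3.027]
force: [0.4, -0.2, 1.0]
grip_width: 0.0537
grip_force: 0.0
```

carry_out --motion "-0.0039 0.0351 0 0 0 1.2 100;-0.0039 0.0351 0 0 0 1.2 100;-0.0039 0.0351 0 0 0 1.2 100;-0.0039 0.0351 0 0 0 1.2 100;-0.0039 0.0351 0 0 0 1.2 100;-0.0039 0.0351 0 0 0 1.2 100;-0.0039 0.0351 0 0 0 1.2 100;-0.0039 0.0351 0 0 0 1.2 100;-0.0039 0.0351 0 0 0 1.2 100;-0.0039 0.0351 0 0 0 1.2 100;-0.0039 0.0351 0 0 0 1.2 100;-0.0039 0.0351 0 0 0 1.2 100;-0.0039 0.0351 0 0 0 1.2 100;0 0 -0.03 0 0 0 100;0 0 -0.03 0 0 0 100;0 0 -0.03 0 0 0 100;0 0 0 0 0 0 100;0 0 0 0 0 0 100;0 0 0 0 0 0 100"

```text
time_s: 8.82
ee_pos: [0.4682, 0.4084, 0.0663]
eef_rot: [3.141, 0.002, -2.985]
force: [0.5, 0.8, -0.5]
grip_width: 0.0571
grip_force: 0.0
```

```bash
python3 shot.py top t2
python3 - <<'E'
from h import *
c=np.load("t2.npz");P=cloud(c);z=P[...,2]
m=(np.hypot(P[...,0]-.518,P[...,1]+.048)<.05)&(z>.083)&(z<.095)
print(rect(P,m))
E
```

```text
8.8667 [0.4683 0.4086 0.0668] [ 179.9    0.2 -171. ] [ 0.66  0.59  1.44  0.    1.11 -1.07]
(array([517.5, -49.4]), array([25.2, 50.1]), 82.9, 97)
```

carry_out --motion "0 0 -0.02 0 0 0 100;0 0 -0.02 0 0 0 100;0 0 -0.014 0 0 0 100;0 0 -0.005 0 0 0 100;0 0 0 0 0 0 100;0 0 0 0 0 0 255;0 0 0 0 0 0 255;0 0 0 0 0 0 255;0 0 0 0 0 0 255;0 0 0 0 0 0 255;0 0 0 0 0 0 255;0 0 0.01 0 0 0 255;0 0 0.02 0 0 0 255;0 0 0.025 0 0 0 255;0 0 0.025 0 0 0 255;0 0 0.02 0 0 0 255;0 0 0.02 0 0 0 255;0 0 0 0 0 0 255;0 0 0 0 0 0 255"

```text
time_s: 10.45
ee_pos: [0.4675, 0.408, 0.1259]
eef_rot: [3.141, 0.001, -2.984]
force: [-1.0, 0.1, -4.1]
grip_width: 0.0256
grip_force: 50.0
```

carry_out --motion "0.0069 -0.0297 0 0 0 -1.56 255;0.0069 -0.0297 0 0 0 -1.56 255;0.0069 -0.0297 0 0 0 -1.56 255;0.0069 -0.0297 0 0 0 -1.56 255;0.0069 -0.0297 0 0 0 -1.56 255;0.0069 -0.0297 0 0 0 -1.56 255;0.0069 -0.0297 0 0 0 -1.56 255;0.0069 -0.0297 0 0 0 -1.56 255;0.0069 -0.0297 0 0 0 -1.56 255;0.0069 -0.0297 0 0 0 -1.56 255;0 0 -0.02 0 0 0 255;0 0 -0.02 0 0 0 255;0 0 -0.02 0 0 0 255;0 0 0 0 0 0 255;0 0 0 0 0 0 255;0 0 0 0 0 0 255"

```text
time_s: 11.78
ee_pos: [0.5365, 0.1111, 0.0658]
eef_rot: [-3.142, -0.0, 3.027]
force: [-0.0, -0.9, -3.0]
grip_width: 0.0258
grip_force: 50.0
```

carry_out --motion "0 0 -0.008 0 0 0 255;0 0 -0.006 0 0 0 255;0 0 -0.004 0 0 0 255;0 0 -0.002 0 0 0 255;0 0 -0.001 0 0 0 255;0 0 0 0 0 0 255;0 0 0 0 0 0 255;0 0 0 0 0 0 255"

```text
time_s: 12.45
ee_pos: [0.5366, 0.111, 0.0447]
eef_rot: [3.142, 0.0, 3.027]
force: [0.7, 0.3, -3.2]
grip_width: 0.0258
grip_force: 50.0
```

carry_out --motion "0 0 -0.001 0 0 0 255;0 0 0 0 0 0 255;0 0 0 0 0 0 255"

```text
time_s: 12.7
ee_pos: [0.5364, 0.111, 0.0434]
eef_rot: [-3.142, -0.0, 3.027]
force: [0.2, -0.5, -3.9]
grip_width: 0.0259
grip_force: 50.0
```

carry_out --motion "0 0 -0.001 0 0 0 255;0 0 0 0 0 0 255;0 0 0 0 0 0 120;0 0 0 0 0 0 120;0 0 0 0 0 0 120;0 0 0 0 0 0 120;0 0 0.02 0 0 0 120;0 0 0.03 0 0 0 120;0 0 0.03 0 0 0 120;0 0 0.03 0 0 0 120;0 0 0 0 0 0 120;0 0 0 0 0 0 120"

```text
time_s: 13.7
ee_pos: [0.5371, 0.1111, 0.1538]
eef_rot: [3.141, 0.003, 3.027]
force: [-1.1, -0.3, -0.8]
grip_width: 0.0497
grip_force: 0.0
```

carry_out --motion "0.0005 -0.0216 0.002 0 0 -6.85 110;0.0005 -0.0216 0.002 0 0 -6.85 110;0.0005 -0.0216 0.002 0 0 -6.85 110;0.0005 -0.0216 0.002 0 0 -6.85 110;0.0005 -0.0216 0 0 0 -6.85 110;0.0005 -0.0216 0 0 0 -6.85 110;0.0005 -0.0216 0 0 0 -6.85 110;0.0005 -0.0216 0 0 0 -6.85 110;0.0005 -0.0216 0 0 0 -6.85 110;0.0005 -0.0216 0 0 0 -6.85 110;0.0005 -0.0216 0 0 0 -6.85 110;0.0005 -0.0216 0 0 0 -6.85 110;0.0005 -0.0216 0 0 0 -6.85 110;0.0005 -0.0216 0 0 0 -6.85 110;0.0005 -0.0216 0 0 0 -6.85 110;0.0005 -0.0216 0 0 0 -6.85 110;0.0005 -0.0216 0 0 0 -6.85 110;0.0005 -0.0216 0 0 0 -6.85 110;0.0005 -0.0216 0 0 0 -6.85 110;0.0005 -0.0216 0 0 0 -6.85 110"

```text
time_s: 15.37
ee_pos: [0.5459, -0.3218, 0.1586]
eef_rot: [-3.139, 0.001, 0.629]
force: [-0.2, 0.0, -0.5]
grip_width: 0.0537
grip_force: 0.0
```

carry_out --motion "0.0005 -0.0216 0 0 0 -6.85 110;0.0005 -0.0216 0 0 0 -6.85 110;0.0005 -0.0216 0 0 0 -6.85 110;0.0005 -0.0216 0 0 0 -6.85 110;0 0 0 0 0 0 110;0 0 0 0 0 0 110;0 0 0 0 0 0 110"

```text
time_s: 15.95
ee_pos: [0.5482, -0.4067, 0.1591]
eef_rot: [-3.14, 0.001, 0.159]
force: [0.3, 0.3, 0.0]
grip_width: 0.0535
grip_force: 0.0
```

```bash
python3 shot.py top t3 180 480 140 260 2
python3 - <<'E'
from h import *
c=np.load("t3.npz");P=cloud(c);z=P[...,2]
for x,y,a in((.518,-.048,.083),(.537,.111,.078)):
    m=(np.hypot(P[...,0]-x,P[...,1]-y)<.05)&(z>a)&(z<a+.014)
    print(rect(P,m),np.median(z[m]))
E
```

```text
16.0 [ 0.5484 -0.4065  0.1596] [-179.9    0.     9.1] [-0.69  0.64  1.14  0.    1.37  0.72]
(array([517.8, -49.4]), array([25.2, 50.3]), 83.0, 98) 0.08670601506540565
(array([536.6, 109.3]), array([26.1, 50. ]), 83.2, 105) 0.08106018317802954
```

View pics/t3.png

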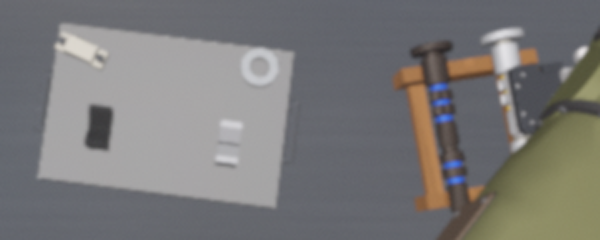

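The top crop shows both blocks upright on the plate, black at left (100,127) and bright at right (229,143), and the gripper over the bright shaft. I lower.

carry_out --motion "0.0018 -0.0015 -0.02 0 0 0 110;0 0 -0.025 0 0 0 110;0 0 -0.025 0 0 0 110;0 0 -0.02 0 0 0 110;0 0 -0.015 0 0 0 110;0 0 -0.01 0 0 0 110;0 0 -0.003 0 0 0 110;0 0 0 0 0 0 110;0 0 0 0 0 0 110"

```text
time_s: 16.75
ee_pos: [0.5507, -0.4089, 0.0435]
eef_rot: [3.141, -0.001, 0.158]
force: [0.3, -0.6, 1.2]
grip_width: 0.053
grip_force: 0.0
```

```bash
python3 shot.py scene s3 130 250 130 220 6
```

```text
16.8 [ 0.5508 -0.4091  0.0438] [ 1.799e+02 -1.000e-01  9.000e+00] [-0.69  0.75  1.23  0.    1.16  0.72]
```

View pics/s3.png

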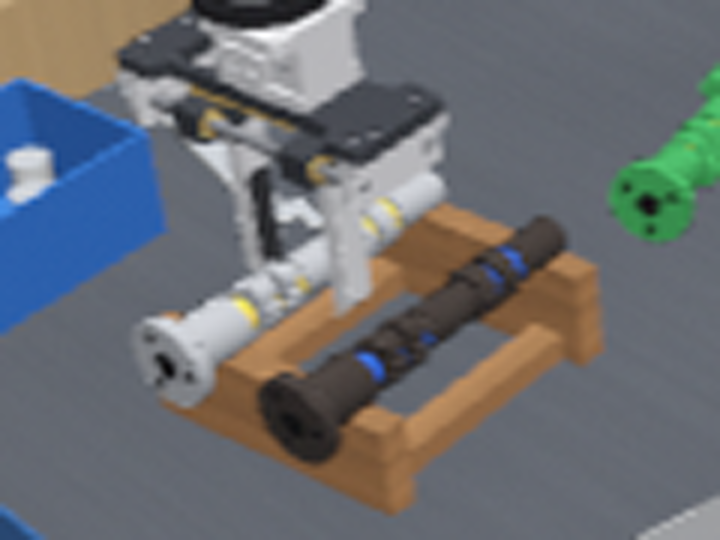

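The scene crop shows the fingers straddling the middle journal, clear of the lobes and the dark shaft. I go 2 mm lower, close and lift.

carry_out --motion "0 0 -0.002 0 0 0 110;0 0 0 0 0 0 255;0 0 0 0 0 0 255;0 0 0 0 0 0 255;0 0 0 0 0 0 255;0 0 0 0 0 0 255;0 0 0 0 0 0 255;0 0 0.005 0 0 0 255;0 0 0.01 0 0 0 255;0 0 0.015 0 0 0 255;0 0 0.02 0 0 0 255;0 0 0.02 0 0 0 255;0 0 0.02 0 0 0 255;0 0 0.02 0 0 0 255;0 0 0.01 0 0 0 255;0 0 0 0 0 0 255" --grip_force 60

```text
time_s: 18.13
ee_pos: [0.5508, -0.4095, 0.1631]
eef_rot: [3.139, -0.002, 0.157]
force: [0.8, 0.5, -7.3]
grip_width: 0.0234
grip_force: 60.0
```

```bash
python3 shot.py scene s4 130 250 100 190 6;python3 shot.py top t4
cat > m4.py <<'E'
from h import *
import sys
# shaft height profile along axis while held: args tag x y yawdeg
tag,x,y,a=sys.argv[1],*map(float,sys.argv[2:5]);zl=float(sys.argv[5])
c=np.load(tag+".npz");P=cloud(c);px=c["pixels"].astype(int);a=np.deg2rad(a);d=np.array([np.cos(a),np.sin(a)]);e=np.array([-d[1],d[0]])
q=P[...,:2]-[x,y];s=q@d*1000;t=q@e*1000;z=P[...,2]*1000
m=(abs(t)<30)&(abs(s)<125)&(z>zl)&(z<zl+100)&(px.max(-1)>110)
ss,tt,zz=s[m],t[m],z[m]
print("s",np.percentile(ss,[0,.5,99.5,100]).round(1))
for lo,hi in((-98,-80),(-80,-63),(63,80),(80,97),(100,115)):
    k=(ss>lo)&(ss<hi);print(lo,hi,k.sum(),"z",np.percentile(zz[k],[80,95]).round(1) if k.any() else "", "t",np.percentile(tt[k],[3,97]).round(1) if k.any() else "")
E
python3 m4.py s4 .5507 -.4089 9.1 120; python3 m4.py t4 .5507 -.4089 9.1 120
```

```text
18.1833 [ 0.5503 -0.4091  0.1609] [179.9  -0.    9. ] [-0.69  0.64  1.13 -0.    1.37  0.72]
18.2333 [ 0.5499 -0.4088  0.1595] [-180.    0.    9.] [-0.69  0.64  1.13 -0.    1.37  0.72]
s [-98.7 -96.9 113.6 114.3]
-98 -80 28 z [195.5 196.7] t [-5.1 13.7]
-80 -63 33 z [195.4 196.3] t [-4.8 13.1]
63 80 45 z [197.4 199. ] t [-5.6 16.7]
80 97 41 z [197.1 200.1] t [-6.2 18.1]
100 115 135 z [202.5 208.2] t [-20.8  26.2]
s [ 39.3  40.  109.6 109.9]
-98 -80 0 z  t 
-80 -63 0 z  t 
63 80 118 z [195.7 197.3] t [-12.   14.8]
80 97 100 z [195.8 198.1] t [-12.6  14.4]
100 115 133 z [203.7 207. ] t [-19.6  24.4]
```

View pics/s4.png

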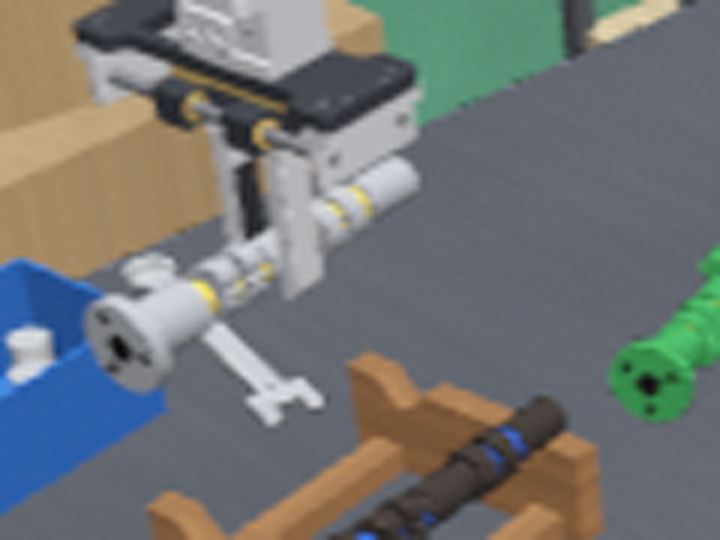

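The scene crop shows the shaft held level and clear of the rack. I carry it to the blocks.

carry_out --motion "-0.0013 0.0245 0 0 0 4.13 255;-0.0013 0.0245 0 0 0 4.13 255;-0.0013 0.0245 0 0 0 4.13 255;-0.0013 0.0245 0 0 0 4.13 255;-0.0013 0.0245 0 0 0 4.13 255;-0.0013 0.0245 0 0 0 4.13 255;-0.0013 0.0245 0 0 0 4.13 255;-0.0013 0.0245 0 0 0 4.13 255;-0.0013 0.0245 0 0 0 4.13 255;-0.0013 0.0245 0 0 0 4.13 255;-0.0013 0.0245 0 0 0 4.13 255;-0.0013 0.0245 0 0 0 4.13 255;-0.0013 0.0245 0 0 0 4.13 255;-0.0013 0.0245 0 0 0 4.13 255;-0.0013 0.0245 0 0 0 4.13 255;-0.0013 0.0245 0 0 0 4.13 255;-0.0013 0.0245 0 0 0 4.13 255;-0.0013 0.0245 0 0 0 4.13 255;0 0 0 0 0 0 255;0 0 0 0 0 0 255"

```text
time_s: 19.9
ee_pos: [0.5261, 0.0331, 0.1591]
eef_rot: [-3.139, 0.0, 1.457]
force: [0.1, -0.1, -7.7]
grip_width: 0.024
grip_force: 60.0
```

carry_out --motion "0 0 -0.015 0 0 0 255;0 0 -0.02 0 0 0 255;0 0 -0.02 0 0 0 255;0 0 -0.01 0 0 0 255;0 0 0 0 0 0 255;0 0 0 0 0 0 255;0 0 0 0 0 0 255"

```text
time_s: 20.48
ee_pos: [0.5274, 0.0318, 0.0964]
eef_rot: [3.14, -0.0, 1.454]
force: [0.6, 1.2, -7.1]
grip_width: 0.0236
grip_force: 60.0
```

```bash
python3 shot.py scene s5 200 350 180 300 5;python3 shot.py top t5;  python3 m4.py s5 .5274 .0314 83.4 92;  python3 m4.py t5 .5274 .0314 83.4 92
```

```text
20.5333 [0.5275 0.0319 0.0966] [179.9  -0.   83.3] [-0.01  0.37  1.7  -0.    1.07  0.11]
20.5833 [0.5274 0.032  0.0965] [179.9  -0.   83.3] [-0.01  0.37  1.7  -0.    1.07  0.11]
s [-80.9 -47.8 112.8 113.5]
-98 -80 1 z [92.1 92.1] t [-21.9 -21.9]
-80 -63 0 z  t 
63 80 62 z [131.1 132.7] t [-16.    7.1]
80 97 57 z [131.4 133.5] t [-16.2   8.5]
100 115 178 z [136.2 140.8] t [-25.7  21.3]
s [-101.7 -101.   109.1  109.2]
-98 -80 82 z [129.9 131.6] t [-11.3  11.7]
-80 -63 75 z [129.8 131.1] t [-10.8  11.4]
63 80 0 z  t 
80 97 13 z [130.8 131.6] t [-6.   8.1]
100 115 117 z [139.  142.1] t [-22.7  24.2]
```

View pics/s5.png

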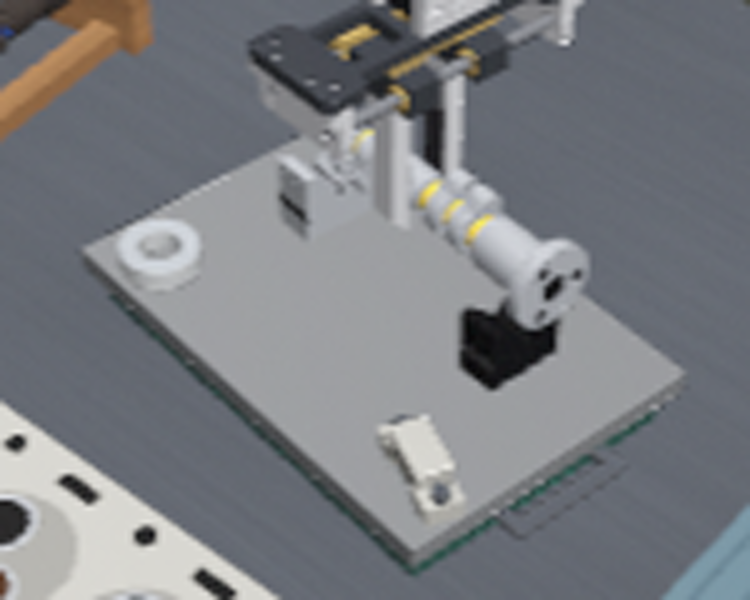

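The scene crop shows the shaft over both grooves, flange end over the black block (510,345). I lower slowly.

carry_out --motion "0 0 -0.01 0 0 0 255;0 0 -0.008 0 0 0 255;0 0 -0.004 0 0 0 255;0 0 -0.002 0 0 0 255;0 0 -0.001 0 0 0 255;0 0 0 0 0 0 255;0 0 0 0 0 0 255;0 0 0 0 0 0 255"

```text
time_s: 21.25
ee_pos: [0.527, 0.0321, 0.0707]
eef_rot: [3.141, -0.0, 1.455]
force: [0.2, -0.5, -7.5]
grip_width: 0.0238
grip_force: 60.0
```

carry_out --motion "0 0 -0.001 0 0 0 255;0 0 -0.001 0 0 0 255;0 0 0 0 0 0 255;0 0 0 0 0 0 255"

```text
time_s: 21.58
ee_pos: [0.5268, 0.0321, 0.0684]
eef_rot: [3.142, -0.0, 1.455]
force: [-0.5, -0.5, -7.1]
grip_width: 0.024
grip_force: 60.0
```

carry_out --motion "0 0 -0.001 0 0 0 255;0 0 -0.0005 0 0 0 255;0 0 0 0 0 0 255;0 0 0 0 0 0 255"

```text
time_s: 21.92
ee_pos: [0.5271, 0.0321, 0.0672]
eef_rot: [3.141, -0.0, 1.454]
force: [0.9, -0.1, -4.1]
grip_width: 0.0234
grip_force: 60.0
```

carry_out --motion "0 0 -0.001 0 0 0 255;0 0 0 0 0 0 255;0 0 0 0 0 0 255"

```text
time_s: 22.17
ee_pos: [0.5272, 0.0321, 0.067]
eef_rot: [3.14, -0.0, 1.455]
force: [-4.0, -0.5, 7.2]
grip_width: 0.0235
grip_force: 60.0
```

carry_out --motion "0 0 0 0 0 0 130;0 0 0 0 0 0 130;0 0 0 0 0 0 130;0 0 0 0 0 0 130;0 0 0.015 0 0 0 130;0 0 0.025 0 0 0 130;0 0 0.03 0 0 0 130;0 0 0.03 0 0 0 130;0 0 0.03 0 0 0 130;0 0 0.03 0 0 0 130;0 0 0.03 0 0 0 130;0 0 0 0 0 0 130"

```text
time_s: 23.17
ee_pos: [0.5284, 0.0321, 0.2618]
eef_rot: [3.133, -0.001, 1.455]
force: [-0.2, -0.2, 0.5]
grip_width: 0.0459
grip_force: 0.0
```

carry_out --motion "0.0054 0.034 0 0 0 0.3 130;0.0054 0.034 0 0 0 0.3 130;0.0054 0.034 0 0 0 0.3 130;0.0054 0.034 0 0 0 0.3 130;0.0054 0.034 0 0 0 0.3 130;0.0054 0.034 0 0 0 0.3 130;0.0054 0.034 0 0 0 0.3 130;0.0054 0.034 0 0 0 0.3 130;0.0054 0.034 0 0 0 0.3 130;0.0054 0.034 0 0 0 0.3 130;0 0 0 0 0 0 130;0 0 0 0 0 0 130"

```text
time_s: 24.17
ee_pos: [0.5804, 0.3735, 0.2542]
eef_rot: [-3.14, 0.001, 1.509]
force: [-0.3, -0.1, -0.9]
grip_width: 0.046
grip_force: 0.0
```

```bash
python3 shot.py scene s6 230 430 150 300 4;python3 shot.py top t6;  python3 m4.py s6 .5274 .0314 83.4 82;  python3 m4.py t6 .5274 .0314 83.4 82
```

```text
24.2167 [0.5807 0.3722 0.2549] [-179.9    0.    86.4] [ 0.52  0.61  0.97 -0.    1.56  0.58]
24.2667 [0.5808 0.3715 0.2555] [-180.     0.    86.3] [ 0.52  0.61  0.97 -0.    1.56  0.58]
s [-101.4  -96.5  112.8  114.1]
-98 -80 60 z [98.  99.8] t [-25.5  25.6]
-80 -63 74 z [97.6 99.5] t [-25.6  23.6]
63 80 61 z [102.6 104.9] t [-17.2  11.7]
80 97 54 z [102.  103.9] t [-15.9   7.2]
100 115 124 z [110.6 113.1] t [-25.6  19.6]
s [-101.7  -99.7  108.3  109.2]
-98 -80 135 z [ 97.6 100.2] t [-23.2  24.6]
-80 -63 115 z [ 98.  100.9] t [-22.4  23.5]
63 80 97 z [102.3 103.9] t [-15.3  14.9]
80 97 91 z [101.2 103.5] t [-15.8  15. ]
100 115 102 z [110.8 112.6] t [-23.5  23.8]
```

View pics/s6.png

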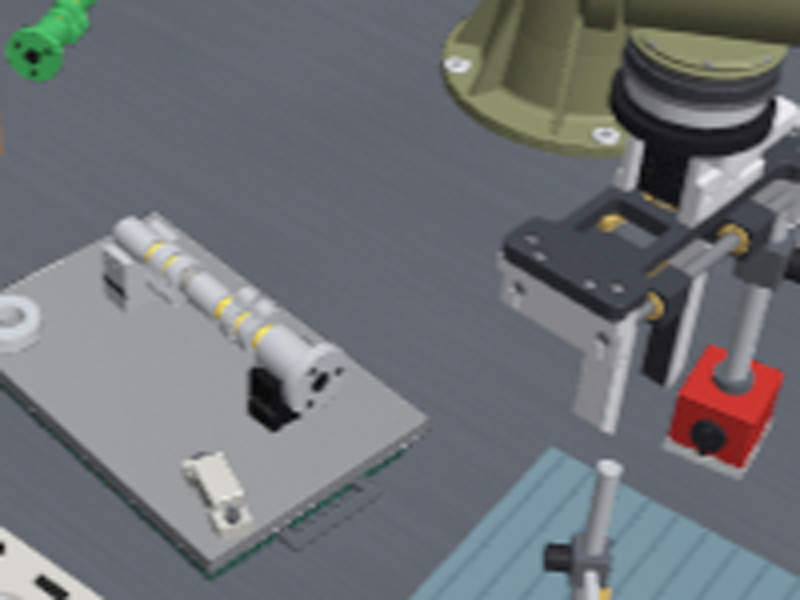

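The scene crop shows the shaft seated in both blocks, thick journal in the black one at (275,390), and the gripper above the gauge post at (608,470). I get the post position exactly before lowering.

Run:
```python
from h import *
for n,b in(("top",(97,108,168,182)),("scene",(372,392,255,290))):
    c=np.load(n+"0.npz");P=cloud(c);z=P[...,2]
    m=(np.hypot(P[...,0]-.582,P[...,1]-.371)<.03)&(z>.150)
    v,u=np.nonzero(m);print(n,m.sum(),np.c_[u,v,(P[m]*1000).round()][np.argsort(-z[m])[:14]].astype(int).tolist())
    m2=(np.hypot(P[...,0]-.582,P[...,1]-.371)<.03)&(z>.196)
    v,u=np.nonzero(m2);print("ray",ray(c,[[u.mean(),v.mean()]],.203)*1000)
    m3=(np.hypot(P[...,0]-.582,P[...,1]-.371)<.03)&(z>.145)&(z<.185);print("post side mean",P[m3].mean(0)*1000)
```

```text
top 75 [[102, 176, 575, 369, 207], [102, 172, 584, 371, 204], [99, 174, 580, 377, 204], [103, 173, 582, 368, 204], [102, 174, 580, 370, 204], [99, 173, 582, 377, 203], [102, 175, 578, 371, 203], [100, 172, 584, 375, 203], [103, 175, 578, 368, 203], [101, 172, 584, 373, 203], [100, 175, 578, 375, 203], [101, 176, 575, 373, 202], [104, 173, 582, 367, 202], [103, 176, 576, 369, 202]]
ray [[580.25600697 370.43084071 203.        ]]
post side mean [579.08649074 367.397212   167.08103738]
scene 108 [[383, 265, 578, 372, 206], [384, 267, 581, 377, 205], [381, 267, 585, 372, 204], [381, 266, 582, 370, 204], [384, 269, 585, 380, 204], [384, 266, 577, 375, 204], [380, 267, 586, 370, 204], [385, 267, 578, 378, 203], [383, 268, 583, 376, 203], [383, 266, 578, 373, 203], [383, 267, 581, 375, 203], [382, 268, 585, 375, 203], [382, 267, 582, 373, 203], [382, 265, 577, 369, 203]]
ray [[583.88742433 374.25885556 203.        ]]
post side mean [584.89663584 374.93663051 165.10255496]
```

carry_out --motion "0.0005 0 -0.02 0 0 0 130;0 0 -0.025 0 0 0 130;0 0 -0.025 0 0 0 130;0 0 -0.02 0 0 0 130;0 0 -0.009 0 0 0 130;0 0 0 0 0 0 130;0 0 0 0 0 0 130"

```text
time_s: 24.85
ee_pos: [0.5817, 0.3716, 0.1581]
eef_rot: [3.141, -0.001, 1.506]
force: [0.3, 0.3, 1.4]
grip_width: 0.0456
grip_force: 0.0
```

carry_out --motion "0 0 0 0 0 0 200;0 0 0 0 0 0 220;0 0 0 0 0 0 235;0 0 0 0 0 0 255;0 0 0 0 0 0 255;0 0 0 0 0 0 255;0 0 0 0 0 0 255" --grip_force 50

```text
time_s: 25.43
ee_pos: [0.5812, 0.3722, 0.1571]
eef_rot: [-3.141, -0.0, 1.507]
force: [-1.8, 0.2, 2.0]
grip_width: 0.0112
grip_force: 50.0
```

carry_out --motion "0 0 0.005 0 0 0 255;0 0 0.01 0 0 0 255;0 0 0.015 0 0 0 255;0 0 0.015 0 0 0 255;0 0 0.015 0 0 0 255;0 0 0.015 0 0 0 255;0 0 0.015 0 0 0 255;0 0 0.015 0 0 0 255;0 0 0.015 0 0 0 255;0 0 0.01 0 0 0 255;0 0 0.005 0 0 0 255;0 0 0 0 0 0 255;0 0 0 0 0 0 255"

```text
time_s: 26.52
ee_pos: [0.5812, 0.372, 0.2912]
eef_rot: [-3.141, 0.001, 1.507]
force: [0.0, -0.3, -7.1]
grip_width: 0.0111
grip_force: 50.0
```

```bash
python3 shot.py scene s7 300 440 170 320 4;python3 shot.py top t7
```

```text
26.5667 [0.5812 0.372  0.2908] [-1.799e+02  1.000e-01  8.630e+01] [ 0.52  0.6   0.9  -0.    1.64  0.58]
26.6167 [0.5811 0.372  0.2907] [-1.799e+02  1.000e-01  8.630e+01] [0.52 0.6  0.9  0.   1.64 0.58]
```

View pics/s7.png

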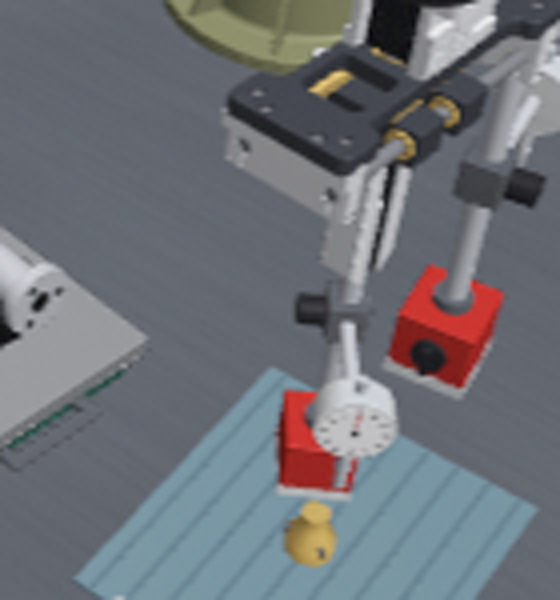

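The scene crop shows the gauge hanging upright, with the cutter untouched. I turn it and carry it over.

carry_out --motion "0.0008 -0.013 0 0 0 2.5 255;0.0008 -0.013 0 0 0 5 255;0.0008 -0.013 0 0 0 5 255;0.0008 -0.013 0 0 0 5 255;0.0008 -0.013 0 0 0 5 255;0.0008 -0.013 0 0 0 5 255;0.0008 -0.013 0 0 0 5 255;0.0008 -0.013 0 0 0 5 255;0.0008 -0.013 0 0 0 5 255;0.0008 -0.013 0 0 0 5 255;0.0008 -0.013 0 0 0 5 255;0.0008 -0.013 0 0 0 5 255;0.0008 -0.013 0 0 0 5 255;0.0008 -0.013 0 0 0 5 255;0.0008 -0.013 0 0 0 5 255;0.0008 -0.013 0 0 0 5 255;0.0008 -0.013 0 0 0 5 255;0.0008 -0.013 0 0 0 5 255;0.0008 -0.013 0 0 0 5 255;0.0008 -0.013 0 0 0 5 255"

```text
time_s: 28.28
ee_pos: [0.5971, 0.1114, 0.2912]
eef_rot: [-3.141, -0.001, -3.07]
force: [-0.6, -0.6, -6.4]
grip_width: 0.0112
grip_force: 50.0
```

carry_out --motion "0.0008 -0.013 0 0 0 5 255;0.0008 -0.013 0 0 0 5 255;0.0008 -0.013 0 0 0 5 255;0.0008 -0.013 0 0 0 5 255;0.0008 -0.013 0 0 0 5 255;0.0008 -0.013 0 0 0 5 255;0.0008 -0.013 0 0 0 5 255;0 0 0 0 0 2.5 255;0 0 0 0 0 0 255;0 0 0 0 0 0 255;0 0 0 0 0 0 255"

```text
time_s: 29.2
ee_pos: [0.6028, 0.0214, 0.2917]
eef_rot: [3.141, -0.0, -2.421]
force: [0.4, 0.3, -7.8]
grip_width: 0.0112
grip_force: 50.0
```

```bash
python3 shot.py scene s8 200 350 110 260 4;python3 shot.py top t8 180 340 100 260 4
python3 - <<'E'
from h import *
for n in("t8","s8"):
    c=np.load(n+".npz");P=cloud(c);px=c["pixels"].astype(int);z=P[...,2]
    m=(px[...,0]>100)&(px[...,1]<80)&(px[...,2]<80)&(np.hypot(P[...,0]-.6,P[...,1]-.02)<.06)&(z>.12)
    print(n,"red",rect(P,m),np.percentile(z[m],[5,50,95]))
    m=(np.hypot(P[...,0]-.525,P[...,1]-.03)<.04)&(z>.22)&(z<.30)&(px.min(-1)>90)
    print("dial",rect(P,m),np.median(P[m],0))
E
```

```text
29.25 [0.6028 0.0215 0.2917] [ 180.    -0.  -138.7] [-0.03  0.38  1.22  0.    1.54 -2.32]
29.3 [0.6029 0.0215 0.2918] [ 180.    -0.  -138.7] [-0.03  0.38  1.22  0.    1.54 -2.32]Traceback (most recent call last):
  File "<stdin>", line 5, in <module>
    return _quantile_unchecked(
        a, q, axis, out, overwrite_input, method, keepdims, weights)
    return _ureduce(a,
                    func=_quantile_ureduce_func,
    ...<5 lines>...
                    overwrite_input=overwrite_input,
                    method=method)
    r = func(a, **kwargs)
    result = _quantile(arr,
                       quantiles=q,
    ...<2 lines>...
                       out=out,
                       weights=wgt)
    slices_having_nans = np.isnan(arr[-1, ...])
                                  ~~~^^^^^^^^^
IndexError: index -1 is out of bounds for axis 0 with size 0
```

View pics/s8.png

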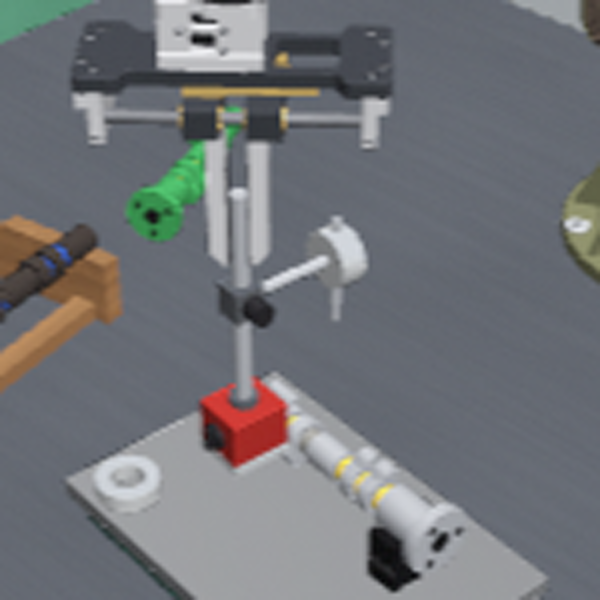

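View pics/t8.png

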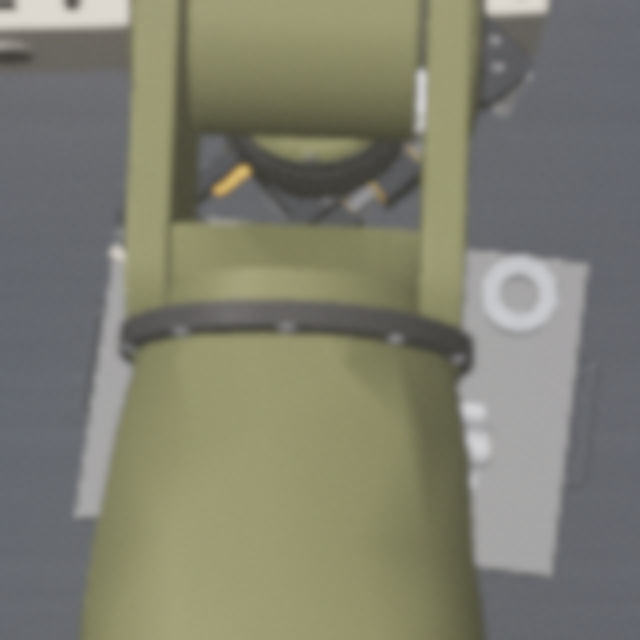

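The scene crop shows the gauge behind the shaft with the arm turned to the robot, stylus at (337,305) in the crop. The top view is blocked by the arm, so I measure from the scene view.

```bash
cat > m8.py <<'E'
from h import *
import sys
tag=sys.argv[1];zb=float(sys.argv[2]) # base underside height
c=np.load(tag+".npz");P=cloud(c);px=c["pixels"].astype(int);z=P[...,2]-zb
near=np.hypot(P[...,0]-.565,P[...,1]-.025)<.11
def show(nm,m):
    q=P[m]; 
    if len(q): print(nm,len(q),"mean",(q.mean(0)*1000).round(1),"std",(q.std(0)*1000).round(1))
D=np.hypot(P[...,0]-.602,P[...,1]-.022)
show("post",near&(z>.045)&(z<.108)&(D<.03)); show("dial",near&(z>.105)&(z<.142)&(D>.05)); show("stylus",near&(z>.074)&(z<.095)&(D>.05)&(D<.11))
m=near&(z>.114)&(z<.132)&(D>.02)&(D<.06); show("arm",m)
r=near&(px[...,0]>100)&(px[...,1]<80)&(px[...,2]<80); show("red",r)
if r.sum()>20: print("redrect",rect(P,r&(z>.035)),np.percentile(z[r],[2,98]))
dm=near&(z>.105)&(z<.142)&(D>.05)
v,u=np.nonzero(dm&(px.min(-1)>60)); print("dial px",u.min(),u.max(),v.min(),v.max())
E
python3 m8.py s8 .1377
```

```text
post 97 mean [605.4  24.2 209.5] std [ 3.6  2.8 19. ]
dial 169 mean [535.3  38.6 265.1] std [ 6.1 11.2  9.1]
stylus 13 mean [530.1  34.4 223.4] std [1.8 2.  5.5]
arm 71 mean [582.   35.7 263.1] std [23.9  7.7  3.1]
red 248 mean [610.8  30.3 169.5] std [12.5 12.1 10.1]
redrect (array([603.7,  22.4]), array([43.1, 45.8]), 77.0, 138) [0.0099887  0.04280099]
dial px 277 291 166 181
```

carry_out --motion "0 0 -0.01 0 0 0 255;0 0 -0.015 0 0 0 255;0 0 -0.015 0 0 0 255;0 0 -0.015 0 0 0 255;0 0 -0.015 0 0 0 255;0 0 -0.01 0 0 0 255;0 0 -0.005 0 0 0 255;0 0 0 0 0 0 255;0 0 0 0 0 0 255;0 0 0 0 0 0 255"

```text
time_s: 30.13
ee_pos: [0.6033, 0.0211, 0.2079]
eef_rot: [-3.141, 0.001, -2.42]
force: [-0.4, 0.0, -6.4]
grip_width: 0.0112
grip_force: 50.0
```

```bash
python3 shot.py scene s9 200 350 140 260 5; python3 m8.py s9 .0525
```

```text
30.1833 [0.6033 0.0211 0.2079] [-1.799e+02  1.000e-01 -1.387e+02] [-0.03  0.42  1.36  0.    1.37 -2.32]
post 106 mean [606.2  23.4 124.2] std [ 4.1  4.8 19.8]
dial 138 mean [536.2  38.6 180.6] std [ 5.7 11.2  9.1]
stylus 13 mean [530.3  34.4 137.4] std [1.8 2.1 6.2]
arm 59 mean [580.8  34.7 178.6] std [24.4  7.5  2.8]
red 231 mean [611.5  29.1  85.9] std [12.3 13.4 10.8]
redrect (array([606.6,  22.9]), array([40.1, 44.4]), 75.2, 137) [0.00967327 0.04466141]
dial px 277 290 193 207
```

View pics/s9.png

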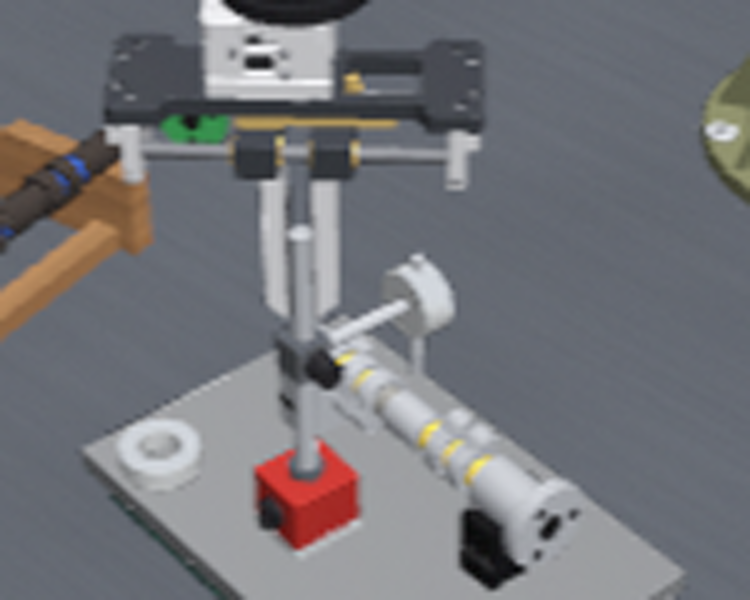

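The scene crop shows the stylus at (417,355) over the middle journal with a free gap, and the base level above the plate. I set it down slowly.

carry_out --motion "-0.0015 0 -0.004 0 0 0 255;0 0 -0.004 0 0 0 255;0 0 -0.002 0 0 0 255;0 0 -0.001 0 0 0 255;0 0 -0.001 0 0 0 255;0 0 0 0 0 0 255;0 0 0 0 0 0 255;0 0 0 0 0 0 255"

```text
time_s: 30.85
ee_pos: [0.6015, 0.0211, 0.1951]
eef_rot: [-3.141, 0.0, -2.42]
force: [-0.6, -0.2, -6.7]
grip_width: 0.0112
grip_force: 50.0
```

carry_out --motion "0 0 -0.001 0 0 0 255;0 0 -0.0005 0 0 0 255;0 0 0 0 0 0 255;0 0 0 0 0 0 255"

```text
time_s: 31.18
ee_pos: [0.6017, 0.0211, 0.1941]
eef_rot: [-3.141, 0.001, -2.42]
force: [0.8, 0.4, 1.1]
grip_width: 0.0113
grip_force: 50.0
```

carry_out --motion "0 0 0 0 0 0 215;0 0 0 0 0 0 200;0 0 0 0 0 0 180;0 0 0 0 0 0 150;0 0 0 0 0 0 150;0 0 0.01 0 0 0 150;0 0 0.02 0 0 0 150;0 0 0.025 0 0 0 150;0 0 0.025 0 0 0 150;0 0 0.025 0 0 0 150;0 0 0.02 0 0 0 150;0 0 0 0 0 0 150" --grip_force 10

```text
time_s: 32.18
ee_pos: [0.6021, 0.0211, 0.3238]
eef_rot: [-3.137, 0.005, -2.42]
force: [-0.0, 0.5, 1.4]
grip_width: 0.0389
grip_force: 0.0
```

carry_out --motion "0 -0.03 0 0 0 0 150;0 -0.03 0 0 0 0 150;0 -0.03 0 0 0 0 150;0 -0.03 0 0 0 0 150;0 -0.03 0 0 0 0 150;0 -0.03 0 0 0 0 150;0 -0.03 0 0 0 0 150;0 -0.03 0 0 0 0 150;0 -0.03 0 0 0 0 150;0 -0.03 0 0 0 0 150;0 -0.03 0 0 0 0 150;0 0 0 0 0 0 150;0 0 0 0 0 0 150"

```text
time_s: 33.27
ee_pos: [0.6254, -0.236, 0.3147]
eef_rot: [-3.114, -0.036, -2.56]
force: [0.5, 0.7, -0.3]
grip_width: 0.039
grip_force: 0.0
```

```bash
python3 shot.py top ta 170 370 120 270 4; python3 shot.py scene sa;for k in ta sa; do python3 m8.py $k .04; python3 m4.py $k .5274 .0314 83.4 82; done
python3 - <<'E'
from h import *
for n in("ta","sa"):
  c=np.load(n+".npz");P=cloud(c);z=P[...,2]
  for lo in (.09,.12,.18,.21):
    m=(np.hypot(P[...,0]-.602,P[...,1]-.022)<.02)&(z>lo)&(z<lo+.03);print(n,lo,m.sum(),(P[m].mean(0)*1000).round(1))
E
```

```text
33.3167 [ 0.6254 -0.2353  0.3151] [-178.4   -2.  -146.6] [-0.4   0.54  0.94 -0.05  1.66 -2.55]
33.3667 [ 0.6255 -0.2349  0.3154] [-178.4   -2.  -146.6] [-0.4   0.54  0.94 -0.05  1.66 -2.55]
post 19 mean [596.3  16.2  92.7] std [2.7 5.  9. ]
dial 157 mean [527.8  30.2 172.9] std [ 9.2 11.1  7.4]
arm 70 mean [566.6  26.9 166.1] std [16.1  6.1  2.2]
red 56 mean [592.5   8.9  78.8] std [13.2  4.7  4.1]
redrect (array([596.3,   7.2]), array([12.2, 40.6]), 72.2, 51) [0.02679342 0.04335314]
dial px 251 268 191 207
s [-101.7  -99.6  108.5  109. ]
-98 -80 138 z [ 98.  100.7] t [-23.   24.8]
-80 -63 115 z [ 97.6 100.4] t [-22.5  24.2]
63 80 94 z [102.3 104.3] t [-15.4  14.5]
80 97 88 z [101.9 102.9] t [-15.3  15.9]
100 115 100 z [111.3 113. ] t [-22.6  23.6]
post 83 mean [605.1  23.8 110.4] std [ 3.9  3.7 19.6]
dial 140 mean [534.2  38.2 167.7] std [ 6.3 11.1  9.4]
stylus 11 mean [529.5  34.3 124.9] std [1.1 1.5 5.3]
arm 66 mean [580.5  35.  165.7] std [22.9  8.1  3.5]
red 219 mean [609.2  30.3  72.4] std [12.5 12.  10. ]
redrect (array([603.9,  22.4]), array([39.1, 42. ]), 79.6, 123) [0.01103045 0.04363933]
dial px 277 290 196 210
s [-96.1 -90.9 113.  114.5]
-98 -80 15 z [ 98.1 100.1] t [-1.4 25.6]
-80 -63 16 z [100.2 101.2] t [-3.9 22.2]
63 80 63 z [102.5 104.4] t [-16.2  15.4]
80 97 52 z [103.1 104.7] t [-16.5   6.8]
100 115 127 z [109.9 113.4] t [-25.6  19.4]
ta 0.09 6 [596.6  16.  104.3]
ta 0.12 0 [nan nan nan]
ta 0.18 16 [596.5  18.5 195. ]
ta 0.21 33 [599.1  18.4 231.3]
sa 0.09 33 [605.3  23.8 105.4]
sa 0.12 29 [604.8  24.2 133.2]
sa 0.18 46 [604.4  23.5 194.7]
sa 0.21 53 [603.5  23.4 226.4]<stdin>:5: RuntimeWarning: Mean of empty slice.
  ret = um.true_divide(
```

View pics/ta.png

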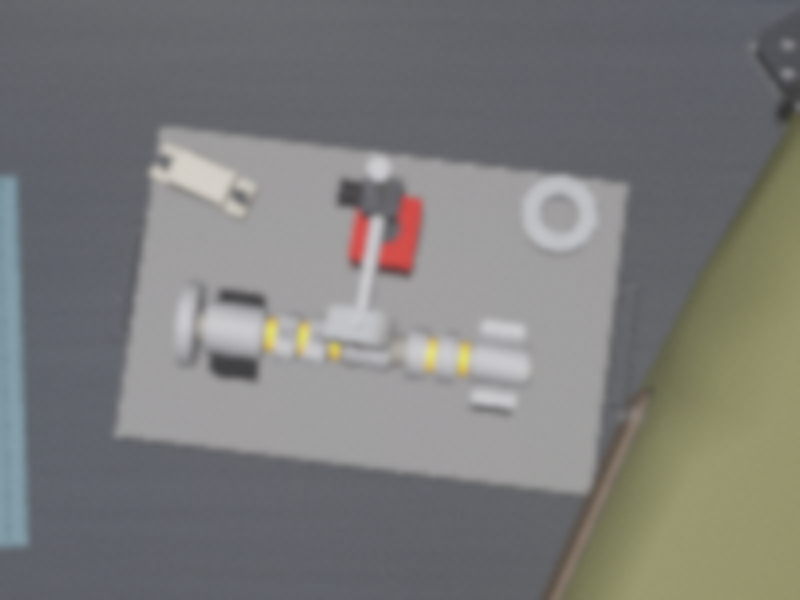

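The top crop shows the shaft in line in both blocks, the gauge upright behind it with its dial and stylus over the middle journal at (357,325), and the ring and cap in place. I ease joint 6 off its limit, then hand in.

carry_out --motion "0 0 0 0 0 -5 150;0 0 0 0 0 -5 150;0 0 0 0 0 -5 150;0 0 0 0 0 0 150;0 0 0 0 0 0 150;0 0 0 0 0 0 150;0 0 0 0 0 0 150;0 0 0 0 0 0 150"

```text
time_s: 34.03
ee_pos: [0.6255, -0.2355, 0.3155]
eef_rot: [-3.113, -0.035, -2.82]
force: [-0.3, 0.5, -0.4]
grip_width: 0.0389
grip_force: 0.0
```

```bash
python3 -c "
from station import ctrl
o=ctrl.get_obs();print(o['qpos'].round(2),abs(o['joint_vel']).max());print(ctrl.hand_in())"
```

```text
[-0.4   0.55  0.93 -0.05  1.67 -2.29] 0.008668951502546363
the job is handed in; nothing more can be done
None
```

The job is handed in at 34 s of the 104 s allowed: both V-blocks are on the plate, the bright camshaft lies level in them, and the gauge stands behind it with its stylus over the middle journal; `hand_in` returned no verdict, so this rests on my last camera check.

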